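Make up two meter-check kits

ROBOT

A 6-joint arm with a two-finger parallel gripper is mounted at the origin on a cart in front of the work surface, level with it; the furniture and walls round the work are solid. World frame = base frame: x ahead of the robot, y to its left, z up, the work surface at z = 0. Lengths are in m, angles in degrees, forces in N, time in s.
With the tool pointing down it reaches from about 0.325 to 0.775 m from the base axis. Payload 5.5 kg.
Tool frame: the origin (TCP) lies on the centre line of the jaws, within the pads' length; the fingertips stand 19 mm ahead of it and the grasp point (between the pads) is the TCP; z points along the fingers, y is the line along which they close (so a half turn about z gives the same grasp; the last joint's range is limited). The gripper opens to 85 mm and grips with 20 to 120 N. Pads are 22 mm wide; open, the fingers measure 114 mm over their backs; the gripper's body (76 mm by 85 mm) begins 54 mm behind the grasp point. The pads swing forward as they close: fully open they stand 13 mm farther back than shut.
Start: joints at [67.454, 5.22, 70.514, -0, 104.267, -3.249], TCP at [0.198, 0.566, 0.219] pointing down, gripper open.
Joint ranges: [-164.24, 164.24], [-49.07, 125.15], [9.68, 141.18], [-86.29, 266.29], [3.28, 154.24], [-151.56, 151.56]. Speed limits (degrees/s): [147.25, 147.25, 172.46, 180, 180, 180].

INTERFACE

Orientations are given as a 3x3 rotation matrix whose columns are the frame's x, y, z axes.
In Python, from cell import arm gives the robot as it stands. The module is installed in compiled form; this text tells all that it offers.
- The arm moves only by the shell command python3 -m creep 'ROWS' [OPENING]. ROWS is JSON, a list that holds one entry, the list of rows, each a list of 6 numbers: the shift along the tool's x, y, z in cm, then the turn, a rotation vector about the tool's x, y, z in rad. A call has 1 to 20 rows; each row shifts and turns the commanded pose from where the row before left it, along the tool's axes as they then stand; what a row does not reach is not made up. A row lasts 1/8 s, in which the tool goes at most 62.5 mm and 10.7 degrees, less where a joint would pass 70% of its speed; a pose out of reach is approached as far as the arm can. A call with a gripper value outside its range is refused whole. OPENING is the closure, from -1 (fully open) to 1 (shut), set as the call begins (- or left out, the last holds). The fingers move at their own pace and stop on an object; the grip force is fixed at half the most. Time passes only in rows, so rows that do not move let the fingers close. It gives the time, the measured TCP pose, the force, the opening and the grip force at its end, in the units of the state.
- arm.sense(): the state, without advancing time (a new reading comes with each control period).
- arm.snapshot(name): name is "scene" or "top"; returns (picture, depth): 420x560x3 uint8, red, green, blue; 420x560 float32, m along the optical axis (not along the pixel's ray), 0 where there is no reading.
- arm.camera_model(name): a dict with "intrinsics" (3x3 intrinsics, pixels), "R" (3x3) and "t" (3): a world point X has camera coordinates R X + t. Camera axes: x right, y down, z forward; pixel columns grow to the right and rows downward; lengths in m; the calibration is good to about 2 mm. A picture is of the moment at which its call begins. camera_model takes no time and is no camera call.
- arm.sign_off(): hands the job in; it is judged then, once.
The state is a dict: "clock": time; "joint_positions": joint angles; "joint_vel": joint speeds; "joint_torque": joint torques, N m; "ee_pos": TCP position; "tool_rot": TCP orientation; "wrist_force": force on the tool from outside, world axes, zero at the start; "moment": the same for the moment, N m; "grip_width": finger opening in m; "grasp_force": force on a finger pad.
Only numpy, scipy, OpenCV 4.12 (cv2) and the standard library are available. Lean on these libraries where they do the work, as an engineer would, in place of code of your own. Each camera call takes 0.05 s, during which the arm holds its last target. There are 200 camera calls.

TASK

Make up the two meter-check kits from the stock of small bottles and vials standing between the two carriers (not the bottles at the far left of the bench): the green carrier gets the red-capped bottle and the white-capped vial, the orange carrier gets the blue-capped bottle and the red-capped vial. Stand each one upright on the floor of the pocket made for it, bottles in the wide pocket and vials in the narrow one, and let go of them all. Leave the yellow-capped bottle standing where it is.

Things in the scene. Friction and masses are not known exactly. Their poses are not given: they have to be found in the camera images.
- green_carrier: Green kit carrier, fixed: flat block 76 (its x) by 164 mm (its y; 185 with end lips), 15 mm high, left or right of the loose stock. Two round open pockets, floor 4 mm above the bench: wide bottle pocket 55 mm diameter centred at y = +38 mm, narrow vial pocket 41 mm diameter at y = -42 mm (both x = 0, carrier frame). Origin: centre of underside, z up. Carriers differ only in colour.
- orange_carrier: Orange kit carrier, fixed: flat block 76 (its x) by 164 mm (its y; 185 with end lips), 15 mm high, left or right of the loose stock. Two round open pockets, floor 4 mm above the bench: wide bottle pocket 55 mm diameter centred at y = +38 mm, narrow vial pocket 41 mm diameter at y = -42 mm (both x = 0, carrier frame). Origin: centre of underside, z up. Carriers differ only in colour.
- bottle_red_center (a point): Loose white round bottle with red screw cap and stripe, upright on the open bench: 39 mm diameter up to 60 mm above its base, 78 mm high, cap 30 mm diameter, about 75 g. The point is its centre, 39 mm above its base; z up along the bottle.
- bottle_blue_center (a point): Loose white round bottle with blue screw cap and stripe, upright on the open bench: 39 mm diameter up to 60 mm above its base, 80 mm high, cap 30 mm diameter, about 75 g. The point is its centre, 40 mm above its base; z up along the bottle.
- bottle_yellow_center (a point): Loose white round bottle with yellow screw cap and stripe, upright on the open bench: 39 mm diameter up to 60 mm above its base, 79 mm high, cap 30 mm diameter, about 75 g. The point is its centre, 39.5 mm above its base; z up along the bottle. Not wanted in either kit.
- vial_white_center (a point): Loose small clear round vial with a white snap cap and white contents, upright on the open bench: body 23 mm, cap 25 mm diameter (top 9 mm), 47 mm high, about 30 g. The point is its centre, 23.5 mm above its base; z up along the vial.
- vial_red_center (a point): Loose small clear round vial with a red snap cap and pink contents, upright on the open bench: body 23 mm, cap 25 mm diameter (top 9 mm), 47 mm high, about 30 g. The point is its centre, 23.5 mm above its base; z up along the vial.
There are look-alikes about, which are no part of the job. What is shaped like the part that bears bottle_red_center but turquoise is not meant.

How it is judged:
By the outcome, as a careful person would: the job done as asked, in the order asked, and still so for the second after the job is handed in, with the robot touching nothing.
It also fails if it takes over 104 s, if anything falls off the work surface, if the arm or the gripper's body presses on something with over 40 N, if the wrist force passes 120 N, or if a joint passes its speed limit or range.

## Working session

There is one attempt and no reset: what is moved stays moved. The work goes in short steps, Python scripts to look and compute and a shell command to move; the robot and the scene stay as the last step left them, time stands still between calls to the robot, and variables do not carry over. Pictures are saved under pics/ and viewed, at most 14 in all, crops included, and the job is handed in when it is done.

```bash
mkdir -p pics
python3 - <<'E'
from cell import arm
import cv2,numpy as np
for n in("scene","top"):
    p,d=arm.snapshot(n); cv2.imwrite(f"pics/{n}0.png",p[:,:,::-1]); np.savez(f"pics/{n}0.npz",p=p,d=d)
    m=arm.camera_model(n); print(n,{k:np.round(v,3).tolist() for k,v in m.items()})
s=arm.sense(); print(s["ee_pos"],np.round(s["tool_rot"],3).tolist(),s["clock"],s["grip_width"])
E
```

```text
scene {'intrinsics': [[474.457, 0.0, 277.239], [0.0, 474.457, 211.062], [0.0, 0.0, 1.0]], 'R': [[0.522, -0.853, 0.008], [-0.392, -0.249, -0.885], [0.757, 0.459, -0.465]], 't': [-0.317, 0.297, 0.914]}
top {'intrinsics': [[466.987, 0.0, 274.758], [0.0, 466.987, 206.564], [0.0, 0.0, 1.0]], 'R': [[-0.016, -1.0, -0.002], [-0.997, 0.016, -0.08], [0.08, 0.001, -0.997]], 't': [-0.005, 0.565, 1.194]}
[0.19819114 0.56600644 0.21832929] [[-0.944, 0.331, -0.001], [0.331, 0.944, -0.002], [0.0, -0.002, -1.0]] 0.1 0.08556773614271718
```

View pics/scene0.png

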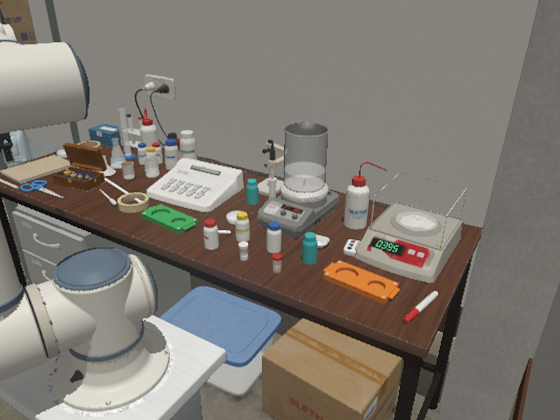

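View pics/top0.png

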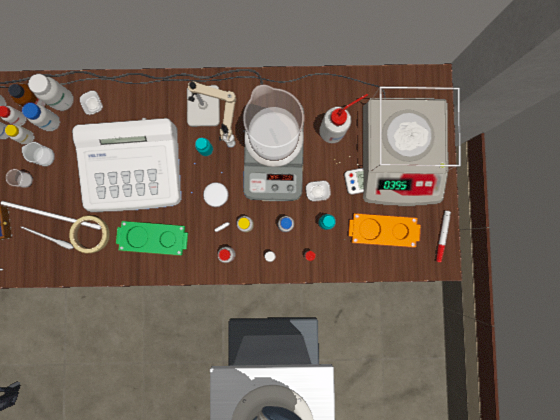

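The scene image shows the red bottle at (211,233), yellow bottle at (243,227), blue bottle at (274,237), white vial at (244,251) and red vial at (277,262).
In the top image the matching caps are red (225,254), yellow (245,224), blue (286,224), white vial (270,256) and red vial (310,255). The carriers are green (152,237) and orange (385,230), each with its wide pocket on the left.

Things that could be mistaken for these: turquoise bottles at top (328,221) and (204,145), far-left bottles at top (5,112), (35,112) and (15,132), the white dish (216,195), the stick (221,227) and the wash bottle (338,118).

```bash
cat > h.py <<'E'
import cv2,numpy as np
from cell import arm
def ray(n,u,v,z):
    m=arm.camera_model(n);R=np.array(m["R"]);t=np.array(m["t"]);c=-R.T@t
    d=R.T@np.linalg.inv(m["intrinsics"])@[u,v,1]; return c+d*(z-c[2])/d[2]
def px(n,X):
    m=arm.camera_model(n);q=np.array(m["intrinsics"])@(np.array(m["R"])@X+m["t"]);return q[:2]/q[2]
def blob(p,u,v,h,r=14,smin=110,vmin=50):
    H=cv2.cvtColor(p,cv2.COLOR_RGB2HSV).astype(int)
    if h is None: k=(H[...,1]<60)&(H[...,2]>140)
    else: k=(abs((H[...,0]-h+90)%180-90)<10)&(H[...,1]>smin)&(H[...,2]>vmin)
    w=np.zeros(k.shape,bool); w[int(v)-r:int(v)+r+1,int(u)-r:int(u)+r+1]=1
    k=(k&w).astype(np.uint8); n,l,st,c=cv2.connectedComponentsWithStats(k)
    i=1+np.argmax(st[1:,4]); return (l==i).astype(np.uint8),st[i],c[i]
E
python3 - <<'E'
from h import *
f=np.load("pics/top0.npz");p=f["p"];d=f["d"]
for n,u,v,h,z in[("bR",225,254,0,.078),("bB",286,224,112,.08),("bY",245,224,25,.079),("vW",270,256,None,.047),("vR",310,255,0,.047)]:
    k,st,c=blob(p,u,v,h); (cc,r)=cv2.minEnclosingCircle(cv2.findNonZero(k))
    X=ray("top",*cc,z); print(n,st,c.round(1),np.round(cc,1),round(r,1),"centroid",ray("top",*c,z).round(4),X.round(4),"diam",round(2*r*d[int(c[1]),int(c[0])]/467,4), "z", round(float(1.194-d[int(c[1]),int(c[0])]+.08*X[0]),3))
for n,u,v,h in[("G",152,238,70),("O",385,230,14)]:
    k,st,c=blob(p,u,v,h,40,120,60)
    cs,_=cv2.findContours(k,cv2.RETR_EXTERNAL,cv2.CHAIN_APPROX_NONE); rc=cv2.minAreaRect(max(cs,key=cv2.contourArea))
    b=np.array([ray("top",*q,.015) for q in cv2.boxPoints(rc)]);ctr=b.mean(0)
    e=[b[1]-b[0],b[2]-b[1]]; e.sort(key=np.linalg.norm); ax=e[1]/np.linalg.norm(e[1]); ax=ax if ax[1]>0 else -ax
    print(n,st,ctr.round(4),[round(np.linalg.norm(q),4) for q in e],"ang",np.degrees(np.arctan2(ax[1],ax[0])).round(1),"wide",(ctr+.038*ax).round(4),px("top",ctr+.038*ax),"narrow",(ctr-.042*ax).round(4),px("top",ctr-.042*ax))
im=p[195:275,100:440,::-1]; im=im[:,np.r_[0:105,105:340]]
a=cv2.resize(p[205:275,105:265,::-1],None,fx=5,fy=4.2,interpolation=3)[:, :800];b=cv2.resize(p[205:275,265:425,::-1],None,fx=5,fy=4.2,interpolation=3)
cv2.imwrite("pics/crop.png",np.vstack([a,b]))
E
```

```text
bR [219 249  11  12 102] [224.  254.4] [224.  254.5] 5.6 centroid [0.4444 0.1124 0.078 ] [0.4441 0.1124 0.078 ] diam 0.0276 z 0.077
bB [281 218  11  11  98] [285.8 222.9] [285.5 223. ] 5.6 centroid [ 0.5196 -0.0413  0.08  ] [ 0.5193 -0.0406  0.08  ] diam 0.0277 z 0.077
bY [238 217  12  12 107] [243.5 222.9] [243.6 222.8] 5.9 centroid [0.5212 0.0634 0.079 ] [0.5214 0.0632 0.079 ] diam 0.0291 z 0.077
vW [265 252  11  10  87] [269.7 256.4] [269.8 256.3] 5.3 centroid [4.369e-01 2.000e-04 4.700e-02] [0.4371 0.     0.047 ] diam 0.0268 z 0.046
vR [300 247  17  23 163] [308.5 258.4] [306.5 257.5] 12.3 centroid [ 0.4302 -0.098   0.047 ] [ 0.4325 -0.0929  0.047 ] diam 0.0624 z 0.048
G [ 116  221   72   34 1935] [0.4898 0.3084 0.015 ] [np.float64(0.076), np.float64(0.1847)] ang 84.5 wide [0.4935 0.3462 0.015 ] [136.95045091 236.41592911] narrow [0.4858 0.2666 0.015 ] [167.44584555 238.86352918]
O [ 345  190   81   81 5417] [ 0.5003 -0.3014  0.015 ] [np.float64(0.2087), np.float64(0.2101)] ang 89.1 wide [ 0.501  -0.2634  0.015 ] [370.42947512 229.72477662] narrow [ 0.4996 -0.3434  0.015 ] [401.09222025 229.7299206 ]
```

View pics/crop.png

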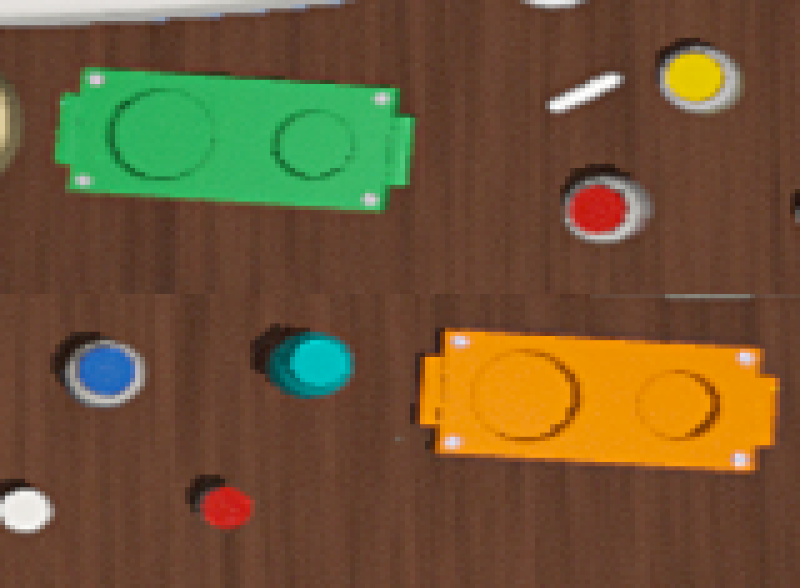

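The crop confirms all five stock items by cap colour, and the wide pocket is on the left in both carriers: green (161,135), orange (525,395). The turquoise look-alike is at (318,362). The red vial and orange carrier masks caught some background, so I'll redo those two.

Run:
```python
from h import *
f=np.load("pics/top0.npz");p=f["p"]
k,st,c=blob(p,310,255,0,10,180,150); print(st,c,ray("top",*c,.047).round(4))
k,st,c=blob(p,385,230,17,40,200,180); print(st)
cs,_=cv2.findContours(k,cv2.RETR_EXTERNAL,cv2.CHAIN_APPROX_NONE); rc=cv2.minAreaRect(max(cs,key=cv2.contourArea))
b=np.array([ray("top",*q,.015) for q in cv2.boxPoints(rc)]);ctr=b.mean(0)
e=[b[1]-b[0],b[2]-b[1]]; e.sort(key=np.linalg.norm); ax=e[1]/np.linalg.norm(e[1]); ax=ax if ax[1]>0 else -ax
print(ctr,[round(np.linalg.norm(q),4) for q in e],np.degrees(np.arctan2(ax[1],ax[0])),"wide",(ctr+.038*ax).round(4),px("top",ctr+.038*ax),"narrow",(ctr-.042*ax).round(4),px("top",ctr-.042*ax))
for n,X in dict(bR=[.444,.1124,.078],bB=[.5195,-.041,.08],vW=[.437,0,.047]).items(): print(n,px("scene",np.array(X)))
```

```text
[306 251  10  10  75] [310.06666667 255.49333333] [ 0.4374 -0.102   0.047 ]
[ 349  214   72   33 1829]
[ 0.50007576 -0.29951044  0.015     ] [np.float64(0.076), np.float64(0.185)] 84.96111167204046 wide [ 0.5034 -0.2617  0.015 ] [369.73312943 228.79864071] narrow [ 0.4964 -0.3413  0.015 ] [400.35903331 230.99351166]
bR [209.60801318 220.59147314]
bB [273.41562367 223.27060322]
vW [242.93505665 243.49577702]
```

Layout is consistent, so I'll move. First I square the tool to the world axes, which gives tool x = -X, y = +Y, z = down, and go above the red bottle.

```bash
python3 -m creep '[[[0,0,0,0,0,-0.168],[0,0,0,0,0,-0.169],[-2.5,-4.5,0,0,0,0],[-2.5,-4.5,0,0,0,0],[-2.5,-4.5,0,0,0,0],[-2.5,-4.5,0,0,0,0],[-2.5,-4.5,0,0,0,0],[-2.5,-4.5,0,0,0,0],[-2.5,-4.5,0,0,0,0],[-2.5,-4.5,0,0,0,0],[-2.5,-4.5,0,0,0,0],[-2,-4.5,0,0,0,0],[0,0,0,0,0,0],[0,0,0,0,0,0]]]' -0.5
```

```text
clock: 1.85
ee_pos: [0.4431, 0.1166, 0.2191]
tool_rot: [[-1.0, 0.0, -0.001], [0.0, 1.0, 0.0], [0.001, 0.0, -1.0]]
wrist_force: [-0.2, 0.0, 0.2]
grip_width: 0.0642
grasp_force: 0.0
```

```bash
python3 -m creep '[[[-0.1,-0.4,4,0,0,0],[0,0,4,0,0,0],[0,0,3.4,0,0,0],[0,0,3,0,0,0],[0,0,2,0,0,0],[0,0,1,0,0,0],[0,0,0,0,0,0],[0,0,0,0,0,0]]]'; python3 -m creep '[[[0,0,0,0,0,0],[0,0,0,0,0,0],[0,0,0,0,0,0],[0,0,0,0,0,0],[0,0,0,0,0,0]]]' 1; python3 -m creep '[[[0,0,-0.5,0,0,0],[0,0,-1,0,0,0],[0,0,-2,0,0,0],[0,0,-2,0,0,0],[0,0,0,0,0,0]]]'
```

```text
clock: 2.85
ee_pos: [0.4449, 0.1129, 0.0466]
tool_rot: [[-1.0, -0.001, 0.002], [-0.001, 1.0, 0.0], [-0.002, 0.0, -1.0]]
wrist_force: [-1.0, 0.3, -0.8]
grip_width: 0.0637
grasp_force: 0.0
clock: 3.48
ee_pos: [0.4451, 0.1121, 0.0466]
tool_rot: [[-1.0, 0.0, 0.002], [0.0, 1.0, -0.0], [-0.002, -0.0, -1.0]]
wrist_force: [-0.0, -2.5, 6.2]
grip_width: 0.0285
grasp_force: 53.2
clock: 4.1
ee_pos: [0.4456, 0.1126, 0.1028]
tool_rot: [[-1.0, -0.0, 0.004], [-0.0, 1.0, 0.001], [-0.004, 0.001, -1.0]]
wrist_force: [-0.3, 0.2, 0.0]
grip_width: 0.0286
grasp_force: 51.9
```

A width of 28.5 mm isn't the 39 mm body, so I'll look.

Run:
```python
from h import *
p,d=arm.snapshot("scene"); cv2.imwrite("pics/c1.png",cv2.resize(p[150:290,140:340,::-1],None,fx=4,fy=4,interpolation=3)); s=arm.sense(); print(s["wrist_force"],s["grip_width"],s["ee_pos"])
```

```text
[-0.09354423  0.2949113  -0.42803637] 0.028291575842078958 [0.4449196  0.11249416 0.10130652]
```

View pics/c1.png

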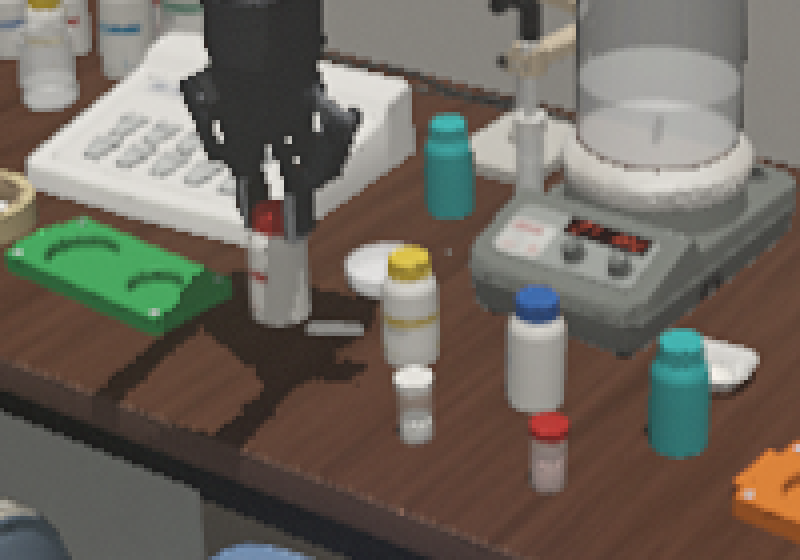

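The red bottle is held upright, with the pads around the cap rather than the body. Crop (280,322) is its bottom rim. I need its base height under the TCP.

Run:
```python
from h import *
c=arm.camera_model("scene");v=-np.array(c["R"]).T@c["t"]-[.445,.1125,0];v[2]=0;v/=np.linalg.norm(v)
for z in(.0,.02,.03,.04,.05,.06): print(z,(px("scene",np.array([.445,.1125,z])+.0195*v)-[140,150])*4)
```

```text
0.0 [286.81796796 396.40054979]
0.02 [285.15462777 371.16549865]
0.03 [284.31383923 358.40963436]
0.04 [283.46688254 345.5601911 ]
0.05 [282.61368957 332.6161353 ]
0.06 [281.75419119 319.57641814]
```

Run:
```python
from h import *
p,d=arm.snapshot("scene");m=arm.camera_model("scene");R=np.array(m["R"]);K=np.linalg.inv(m["intrinsics"])
s=arm.sense();print(s["ee_pos"],(px("scene",s["ee_pos"])-[140,150])*4)
for cx,cy in[(290,195),(290,215),(290,228),(292,236),(292,245),(292,255),(244,185),(246,215),(246,225),(255,250),(280,280),(270,215)]:
    u,v=int(140+cx/4),int(150+cy/4);X=R.T@(K@[u,v,1]*d[v,u]-m["t"]);print(cx,cy,X.round(3),p[v,u])
q=p[185:235,190:225,::-1];cv2.imwrite("pics/c2.png",cv2.resize(q,None,fx=11,fy=11,interpolation=0))
```

```text
[0.4443678  0.11238299 0.10027538] [276.85035974 252.63414669]
290 195 [0.431 0.088 0.157] [50 50 50]
290 215 [0.433 0.091 0.141] [101 102 101]
290 228 [0.435 0.094 0.128] [105 105 106]
292 236 [0.437 0.092 0.122] [91 92 92]
292 245 [0.435 0.091 0.117] [109 109 106]
292 255 [0.436 0.092 0.11 ] [127 125 119]
244 185 [0.43  0.124 0.153] [68 68 66]
246 215 [0.433 0.128 0.131] [87 86 87]
246 225 [0.433 0.129 0.122] [83 86 86]
255 250 [0.427 0.118 0.11 ] [171 170 163]
280 280 [0.429 0.098 0.091] [130 128 122]
270 215 [0.441 0.115 0.131] [91 45 40]
```

View pics/c2.png

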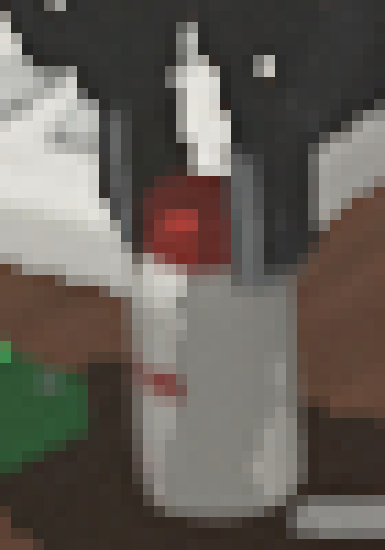

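The fingertips actually sit about 18 mm above the reported TCP in z, while x/y agree. The bottle base is about 45 mm below the reported TCP, which is all that matters for placing. Next I carry it over the green wide pocket.

```bash
python3 -m creep '[[[0,1,0,0,0,0],[-0.5,2,0,0,0,0],[-0.6,3,0,0,0,0],[-0.7,3,0,0,0,0],[-0.7,3,0,0,0,0],[-0.7,3,0,0,0,0],[-0.7,3,0,0,0,0],[-0.6,3,0,0,0,0],[-0.4,1.5,0,0,0,0],[0,0.9,0,0,0,0],[0,0,0,0,0,0],[0,0,0,0,0,0],[0,0,0,0,0,0],[0,0,0,0,0,0]]]'
python3 - <<'E'
from h import *
p,d=arm.snapshot("scene");q=p[150:270,120:280,::-1];cv2.imwrite("pics/c3.png",cv2.resize(q,None,fx=5,fy=5,interpolation=3))
s=arm.sense();print(s["ee_pos"],s["wrist_force"])
E
```

```text
clock: 5.95
ee_pos: [0.4934, 0.3459, 0.1006]
tool_rot: [[-1.0, 0.0, 0.0], [0.0, 1.0, 0.0], [-0.0, 0.0, -1.0]]
wrist_force: [-1.3, -0.5, 0.4]
grip_width: 0.0287
grasp_force: 51.9
[0.49343085 0.34601829 0.10051964] [ 0.08636697  0.29680988 -1.06467481]
```

View pics/c3.png

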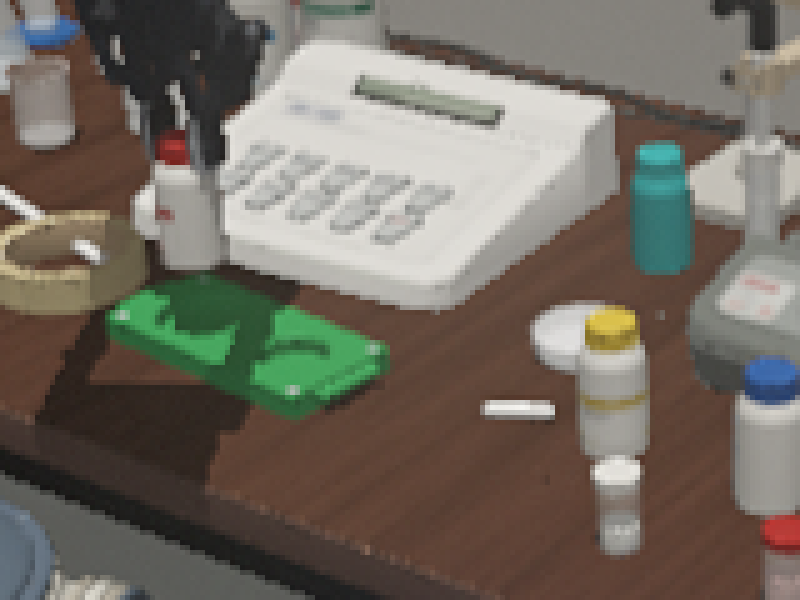

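The bottle hangs upright at crop (190,220), over the wide pocket, whose shadowed rim is at about (215,305). Lowering it.

```bash
python3 -m creep '[[[0,0,1.5,0,0,0],[0,0,1.5,0,0,0],[0,0,1,0,0,0],[0,0,0.5,0,0,0],[0,0,0.3,0,0,0],[0,0,0.2,0,0,0],[0,0,0,0,0,0],[0,0,0,0,0,0],[0,0,0,0,0,0]]]'
```

```text
clock: 7.12
ee_pos: [0.4935, 0.3465, 0.0507]
tool_rot: [[-1.0, -0.0, 0.0], [-0.0, 1.0, 0.0], [-0.0, 0.0, -1.0]]
wrist_force: [0.6, 0.5, 0.7]
grip_width: 0.0288
grasp_force: 52.1
```

```bash
python3 -m creep '[[[0,0,0.1,0,0,0],[0,0,0,0,0,0],[0,0,0,0,0,0],[0,0,0,0,0,0],[0,0,-1,0,0,0],[0,0,-3,0,0,0],[0,0,-3,0,0,0],[0,0,-3,0,0,0],[0.6,-3.9,0,0,0,0],[0.6,-3.9,0,0,0,0],[0.6,-3.9,0,0,0,0],[0.6,-3.9,0,0,0,0],[0.6,-3.9,0,0,0,0],[0.6,-3.9,0,0,0,0],[0.6,-3.9,0,0,0,0],[0.6,-3.9,0,0,0,0],[0.8,-3.4,0,0,0,0],[0,0,0,0,0,0],[0,0,0,0,0,0],[0,0,0,0,0,0]]]' -0.4
python3 - <<'E'
from h import *
p,d=arm.snapshot("scene");q=p[150:270,120:280,::-1];cv2.imwrite("pics/c4.png",cv2.resize(q,None,fx=5,fy=5,interpolation=3))
E
```

```text
clock: 9.62
ee_pos: [0.4376, 0.0012, 0.1496]
tool_rot: [[-1.0, -0.001, 0.0], [-0.001, 1.0, 0.0], [-0.0, 0.0, -1.0]]
wrist_force: [-0.1, -0.0, 0.5]
grip_width: 0.0598
grasp_force: 0.0
```

View pics/c4.png

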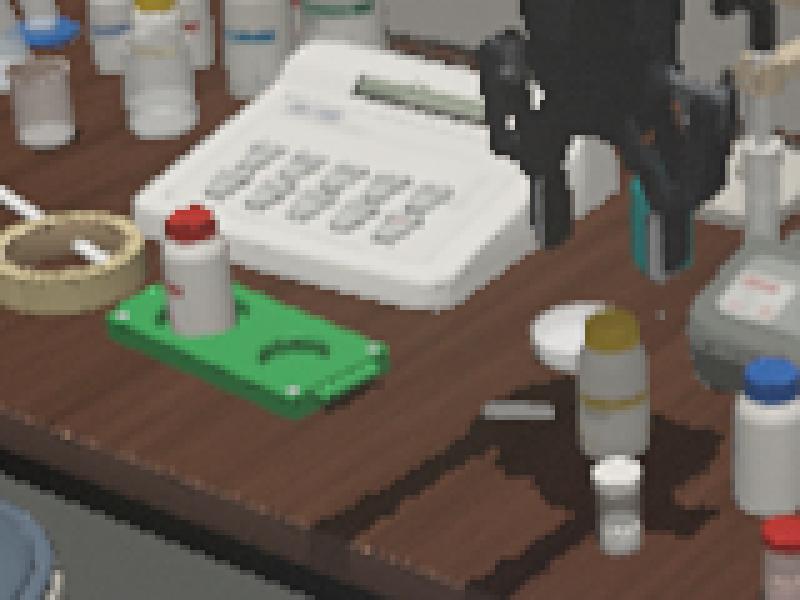

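The red bottle stands upright at crop (200,270), with the rim visible on either side. I'll check its seating against its predicted projection, and measure the fingertip heights.

Run:
```python
from h import *
p,d=arm.snapshot("scene");C=lambda X:((px("scene",np.array(X))-[120,150])*5).round(0)
k,st,c=blob(p,158,195,0,10,150,80); print("cap px scene",((c-[120,150])*5).round(),st)
for z in(.004,.015): print(z,"cap top center pred",C([.4935,.3462,z+.078]),"cap mid",C([.4935,.3462,z+.069]))
v=np.array([-.85,-.5,0]); m=arm.camera_model("scene");v=-np.array(m["R"]).T@m["t"]-[.4935,.3462,0];v[2]=0;v/=np.linalg.norm(v)
for z in(.004,.015): print("front rim",z,C(np.array([.4935,.3462,z])+.0195*v))
q,_=arm.snapshot("top");k,st,c=blob(q,137,237,0,14,150,80); print(st,c,[ray("top",*c,z).round(4) for z in(.082,.093)])
R=np.array(m["R"]);K=np.linalg.inv(m["intrinsics"])
for cx,cy in[(555,215),(555,238),(675,255),(672,272)]:
    u,w=int(120+cx/5),int(150+cy/5);print((R.T@(K@[u,w,1]*d[w,u]-m["t"])).round(3))
```

```text
cap px scene [188. 222.] [153 191  10   7  50]
0.004 cap top center pred [190. 211.] cap mid [192. 225.]
0.015 cap top center pred [188. 195.] cap mid [190. 208.]
front rim 0.004 [206. 342.]
front rim 0.015 [204. 326.]
[124 231  12  11 105] [129.20952381 236.22857143] [array([0.4929, 0.3455, 0.082 ]), array([0.4926, 0.342 , 0.093 ])]
[0.436 0.031 0.184]
[0.435 0.031 0.173]
[ 0.435 -0.041  0.181]
[ 0.432 -0.04   0.174]
```

Seated: the cap position matches z = 4 mm. The fingertips are 18–22 mm above the reported TCP, so for the vial I go to a reported z of about 0.007, which puts the tips about 25 mm above the bench.

```bash
python3 -m creep '[[[0,-0.1,4,0,0,0],[0,0,4,0,0,0],[0,0,2.5,0,0,0],[0,0,2,0,0,0],[0,0,1,0,0,0],[0,0,0.8,0,0,0],[0,0,0,0,0,0],[0,0,0,0,0,0]]]'; python3 -m creep '[[[0,0,0,0,0,0],[0,0,0,0,0,0],[0,0,0,0,0,0],[0,0,0,0,0,0],[0,0,0,0,0,0],[0,0,0,0,0,0]]]' 1;  python3 -m creep '[[[0,0,-0.5,0,0,0],[0,0,-1,0,0,0],[0,0,-2,0,0,0],[0,0,-2,0,0,0],[0,0,-2,0,0,0],[0,0,0,0,0,0],[0,0,0,0,0,0]]]'
```

```text
clock: 10.78
ee_pos: [0.4379, -0.0007, 0.0072]
tool_rot: [[-1.0, -0.0, 0.001], [-0.0, 1.0, -0.0], [-0.001, -0.0, -1.0]]
wrist_force: [-0.5, 0.1, 0.7]
grip_width: 0.0598
grasp_force: 0.0
clock: 11.52
ee_pos: [0.4378, -0.0007, 0.007]
tool_rot: [[-1.0, -0.0, 0.001], [-0.0, 1.0, -0.0], [-0.001, -0.0, -1.0]]
wrist_force: [0.4, -0.6, 6.4]
grip_width: 0.0218
grasp_force: 59.0
clock: 12.4
ee_pos: [0.437, -0.0006, 0.0806]
tool_rot: [[-1.0, -0.0, -0.001], [-0.0, 1.0, 0.0], [0.001, 0.0, -1.0]]
wrist_force: [0.3, 1.0, -0.1]
grip_width: 0.0221
grasp_force: 58.7
```

```bash
python3 -m creep '[[[0,1,0,0,0,0],[-0.5,3,0,0,0,0],[-0.6,3,0,0,0,0],[-0.7,3,0,0,0,0],[-0.7,3,0,0,0,0],[-0.7,3,0,0,0,0],[-0.7,3,0,0,0,0],[-0.6,3,0,0,0,0],[-0.4,3,0,0,0,0],[0,1.7,0,0,0,0],[0,0,0,0,0,0],[0,0,2,0,0,0],[0,0,2,0,0,0],[0,0,0,0,0,0],[0,0,0,0,0,0],[0,0,0,0,0,0]]]'
python3 - <<'E'
from h import *
p,d=arm.snapshot("scene");q=p[150:270,120:280,::-1];cv2.imwrite("pics/c5.png",cv2.resize(q,None,fx=5,fy=5,interpolation=3))
E
```

```text
clock: 14.4
ee_pos: [0.4869, 0.2664, 0.0423]
tool_rot: [[-1.0, 0.0, 0.001], [0.0, 1.0, 0.001], [-0.001, 0.001, -1.0]]
wrist_force: [-0.4, -0.2, -0.7]
grip_width: 0.0216
grasp_force: 58.7
```

View pics/c5.png

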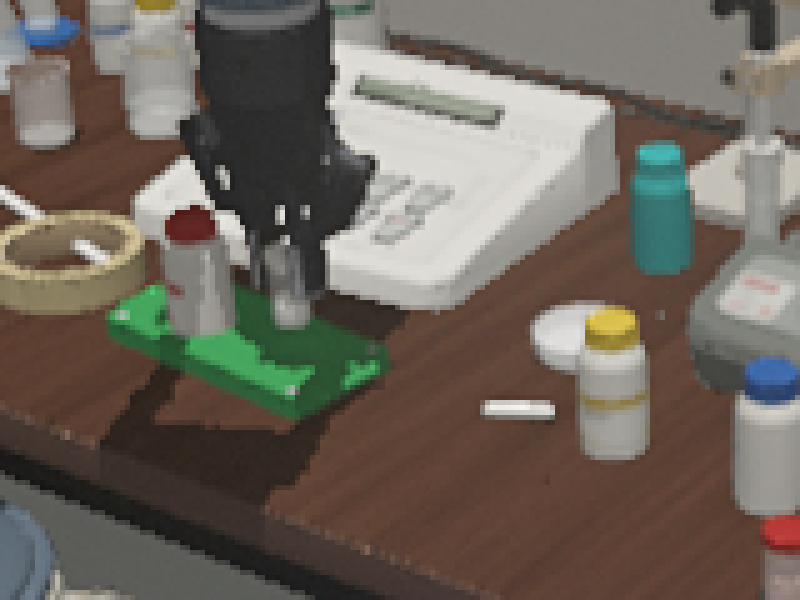

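The white vial is held at crop (290,300), over the narrow pocket and clear of the red bottle at (195,280). I lower it to z ≈ 0.011.

```bash
python3 -m creep '[[[0.1,0,1.2,0,0,0],[0,0,1,0,0,0],[0,0,0.5,0,0,0],[0,0,0.4,0,0,0],[0,0,0,0,0,0],[0,0,0,0,0,0],[0,0,0,0,0,0]]]'
```

```text
clock: 15.32
ee_pos: [0.4857, 0.2664, 0.011]
tool_rot: [[-1.0, -0.0, 0.001], [-0.0, 1.0, 0.0], [-0.001, 0.0, -1.0]]
wrist_force: [-1.2, -2.2, 4.9]
grip_width: 0.0215
grasp_force: 59.4
```

```bash
python3 -m creep '[[[0,0,0,0,0,0],[0,0,0,0,0,0],[0,0,0,0,0,0],[0,0,-1,0,0,0],[0,0,-3,0,0,0],[0,0,-4,0,0,0],[0,0,-4,0,0,0],[0,0,-2,0,0,0],[-0.4,-3.9,0,0,0,0],[-0.4,-3.9,0,0,0,0],[-0.4,-3.9,0,0,0,0],[-0.4,-3.9,0,0,0,0],[-0.4,-3.9,0,0,0,0],[-0.4,-3.9,0,0,0,0],[-0.4,-3.9,0,0,0,0],[-0.6,-3.45,0,0,0,0],[0,0,0,0,0,0],[0,0,0,0,0,0]]]' 0; python3 -m creep '[[[0,0,0,0,0,0],[0,0,0,0,0,0]]]' -0.4
python3 - <<'E'
from h import *
p,d=arm.snapshot("scene");q=p[150:270,120:280,::-1];cv2.imwrite("pics/c6.png",cv2.resize(q,None,fx=5,fy=5,interpolation=3))
C=lambda X:((px("scene",np.array(X))-[120,150])*5).round(0)
print([C([.4858,.2666,z]) for z in(.004,.051,.015,.062)])
q,_=arm.snapshot("top");k,st,c=blob(q,162,238,None,12);print(st,c,ray("top",*c,.051).round(4))
E
```

```text
clock: 17.58
ee_pos: [0.5192, -0.0407, 0.1499]
tool_rot: [[-1.0, -0.0, -0.001], [-0.0, 1.0, 0.001], [0.001, 0.001, -1.0]]
wrist_force: [-0.4, 0.3, 0.1]
grip_width: 0.0426
grasp_force: 0.0
clock: 17.82
ee_pos: [0.5194, -0.0403, 0.1504]
tool_rot: [[-1.0, -0.002, -0.0], [-0.002, 1.0, 0.0], [0.0, 0.0, -1.0]]
wrist_force: [0.1, 0.0, 0.6]
grip_width: 0.0595
grasp_force: 0.0
[array([294., 366.]), array([287., 296.]), array([293., 350.]), array([286., 279.])]
[159 234  13  11 102] [164.69607843 239.09803922] [0.4848 0.2652 0.051 ]
```

View pics/c6.png

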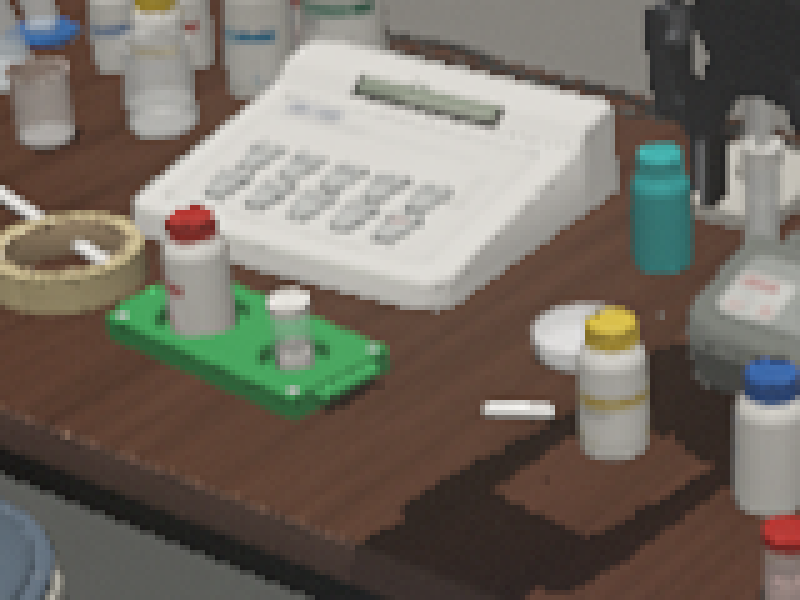

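The white vial is seated at crop (290,330), with its cap top at (290,297) against a predicted (287,296). Next, the blue bottle.

```bash
python3 -m creep '[[[0,-0.05,3,0,0,0],[0,0,3,0,0,0],[0,0,2.4,0,0,0],[0,0,1.2,0,0,0],[0,0,0.8,0,0,0],[0,0,0,0,0,0],[0,0,0,0,0,0]]]'; python3 -m creep '[[[0,0,0,0,0,0],[0,0,0,0,0,0],[0,0,0,0,0,0],[0,0,0,0,0,0],[0,0,0,0,0,0]]]' 1;  python3 -m creep '[[[0,0,-0.5,0,0,0],[0,0,-1,0,0,0],[0,0,-2,0,0,0],[0,0,-3,0,0,0],[0,0,-3,0,0,0],[0,0,-3,0,0,0],[0,0,0,0,0,0],[0,0,0,0,0,0]]]'
```

```text
clock: 18.8
ee_pos: [0.5201, -0.0417, 0.0475]
tool_rot: [[-1.0, -0.0, 0.002], [-0.0, 1.0, -0.0], [-0.002, -0.0, -1.0]]
wrist_force: [-0.6, 0.3, -0.2]
grip_width: 0.0597
grasp_force: 0.0
clock: 19.42
ee_pos: [0.5201, -0.0422, 0.0476]
tool_rot: [[-1.0, 0.0, 0.002], [0.0, 1.0, -0.001], [-0.002, -0.001, -1.0]]
wrist_force: [-0.0, -2.5, 5.4]
grip_width: 0.0292
grasp_force: 53.8
clock: 20.42
ee_pos: [0.5192, -0.0415, 0.171]
tool_rot: [[-1.0, -0.0, -0.0], [-0.0, 1.0, 0.0], [0.0, 0.0, -1.0]]
wrist_force: [-0.3, 0.2, -1.5]
grip_width: 0.0289
grasp_force: 52.6
```

```bash
python3 -m creep '[[[0.2,-1,0,0,0,0],[0.2,-3,0,0,0,0],[0.2,-3,0,0,0,0],[0.2,-3,0,0,0,0],[0.2,-3,0,0,0,0],[0.2,-3,0,0,0,0],[0.2,-3,0,0,0,0],[0.2,-2,0,0,0,0],[0,-1,0,0,0,0],[0,0,0,0,0,0],[0,0,2,0,0,0],[0,0,3,0,0,0],[0,0,3,0,0,0],[0,0,0,0,0,0],[0,0,0,0,0,0],[0,0,0,0,0,0]]]'
python3 - <<'E'
from h import *
p,d=arm.snapshot("scene");q=p[190:310,290:450,::-1];cv2.imwrite("pics/c7.png",cv2.resize(q,None,fx=5,fy=5,interpolation=3))
E
```

```text
clock: 22.42
ee_pos: [0.5043, -0.2619, 0.0932]
tool_rot: [[-1.0, -0.001, 0.003], [-0.001, 1.0, -0.001], [-0.003, -0.002, -1.0]]
wrist_force: [-0.4, -0.9, -1.0]
grip_width: 0.029
grasp_force: 52.7
```

View pics/c7.png

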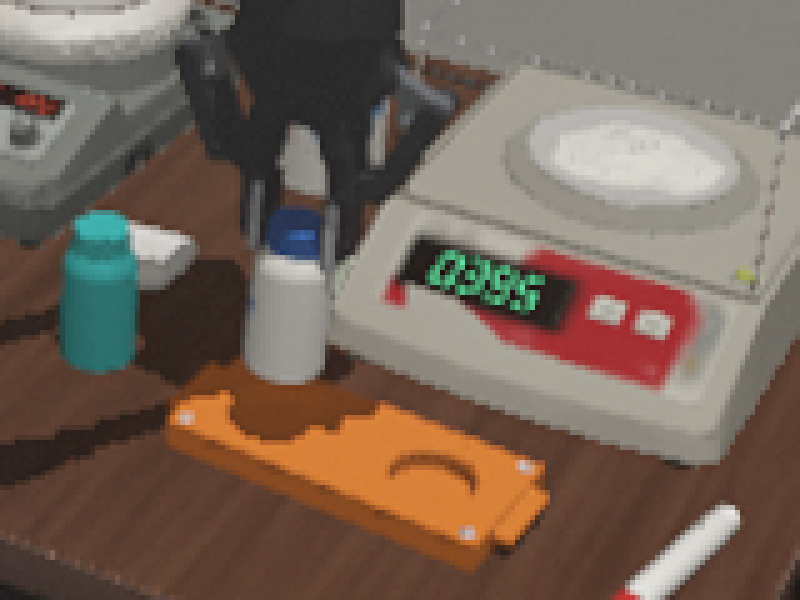

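The blue bottle is upright at crop (288,310), over the wide orange pocket and clear of the balance. Lowering.

```bash
python3 -m creep '[[[0.1,0,1.5,0,0,0],[0,0,1,0,0,0],[0,0,0.8,0,0,0],[0,0,0.5,0,0,0],[0,0,0.3,0,0,0],[0,0,0.1,0,0,0],[0,0,0,0,0,0],[0,0,0,0,0,0],[0,0,0,0,0,0]]]'
```

```text
clock: 23.6
ee_pos: [0.5034, -0.2617, 0.052]
tool_rot: [[-1.0, -0.0, 0.003], [-0.0, 1.0, -0.001], [-0.003, -0.001, -1.0]]
wrist_force: [-2.9, 2.5, 8.5]
grip_width: 0.0293
grasp_force: 55.7
```

```bash
python3 -m creep '[[[0,0,0,0,0,0],[0,0,0,0,0,0],[0,0,0,0,0,0],[0,0,-1,0,0,0],[0,0,-3,0,0,0],[0,0,-4,0,0,0],[0,0,-2,0,0,0],[1.3,3.2,0,0,0,0],[1.3,3.2,0,0,0,0],[1.3,3.2,0,0,0,0],[1.3,3.2,0,0,0,0],[1.4,3.2,0,0,0,0],[0,0,0,0,0,0],[0,0,0,0,0,0],[0,0,0,0,0,0]]]' -0.4
python3 - <<'E'
from h import *
p,d=arm.snapshot("scene");q=p[190:310,260:420,::-1];cv2.imwrite("pics/c8.png",cv2.resize(q,None,fx=5,fy=5,interpolation=3))
print([((px("scene",np.array([.5034,-.2617,z]))-[260,190])*5).round() for z in(.004,.084,.015,.095)])
q,_=arm.snapshot("top");k,st,c=blob(q,372,228,112,15);print(st,c,ray("top",*c,.084).round(4))
k,st,c=blob(q,310,255,0,10,180,150); print(st,ray("top",*c,.047).round(4))
E
```

```text
clock: 25.48
ee_pos: [0.4366, -0.1024, 0.1492]
tool_rot: [[-1.0, 0.001, -0.0], [0.001, 1.0, -0.0], [0.0, -0.0, -1.0]]
wrist_force: [-0.0, 0.0, 0.0]
grip_width: 0.0597
grasp_force: 0.0
[array([428., 430.]), array([441., 293.]), array([430., 412.]), array([443., 274.])]
[369 223  11  11 102] [373.98039216 228.01960784] [ 0.5032 -0.2583  0.084 ]Traceback (most recent call last):
  File "<stdin>", line 5, in <module>
  File "h.py", line 14, in blob
    i=1+np.argmax(st[1:,4]); return (l==i).astype(np.uint8),st[i],c[i]
        ~~~~~~~~~^^^^^^^^^^
    return _wrapfunc(a, 'argmax', axis=axis, out=out, **kwds)
    return bound(*args, **kwds)
ValueError: attempt to get argmax of an empty sequence
```

View pics/c8.png

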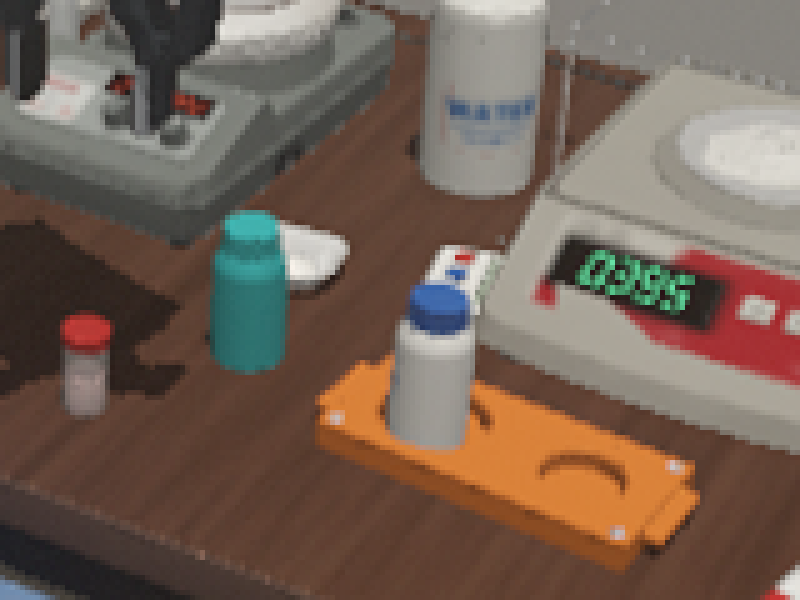

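The blue bottle is seated upright at crop (432,370), with its cap top near the predicted (441,293). The red vial still stands at (87,365). Grasping it now.

```bash
python3 -m creep '[[[-0.1,0,4,0,0,0],[0,0,4,0,0,0],[0,0,2.4,0,0,0],[0,0,2,0,0,0],[0,0,1,0,0,0],[0,0,0.8,0,0,0],[0,0,0,0,0,0],[0,0,0,0,0,0]]]'; python3 -m creep '[[[0,0,0,0,0,0],[0,0,0,0,0,0],[0,0,0,0,0,0],[0,0,0,0,0,0],[0,0,0,0,0,0],[0,0,0,0,0,0]]]' 1;  python3 -m creep '[[[0,0,-0.5,0,0,0],[0,0,-1,0,0,0],[0,0,-2,0,0,0],[0,0,-4,0,0,0],[0,0,-4,0,0,0],[0,0,-3,0,0,0],[0,0,0,0,0,0],[0,0,0,0,0,0]]]'
```

```text
clock: 26.58
ee_pos: [0.4379, -0.1018, 0.0082]
tool_rot: [[-1.0, -0.0, 0.001], [-0.0, 1.0, -0.0], [-0.001, -0.0, -1.0]]
wrist_force: [-0.5, 0.2, 0.3]
grip_width: 0.0596
grasp_force: 0.0
clock: 27.32
ee_pos: [0.4378, -0.1018, 0.008]
tool_rot: [[-1.0, -0.0, 0.001], [-0.0, 1.0, -0.0], [-0.001, -0.0, -1.0]]
wrist_force: [-0.5, -0.2, 5.8]
grip_width: 0.0218
grasp_force: 58.7
clock: 28.32
ee_pos: [0.4371, -0.1015, 0.1514]
tool_rot: [[-1.0, -0.0, -0.001], [-0.0, 1.0, 0.0], [0.001, 0.0, -1.0]]
wrist_force: [-0.4, 1.4, -0.2]
grip_width: 0.022
grasp_force: 58.7
```

```bash
python3 -m creep '[[[-0.3,-1,0,0,0,0],[-0.7,-3,0,0,0,0],[-0.7,-3,0,0,0,0],[-0.7,-3,0,0,0,0],[-0.7,-3,0,0,0,0],[-0.7,-3,0,0,0,0],[-0.7,-3,0,0,0,0],[-0.7,-3,0,0,0,0],[-0.7,-2,0,0,0,0],[0,0,0,0,0,0],[0,0,2,0,0,0],[0,0,3,0,0,0],[0,0,3,0,0,0],[0,0,2.5,0,0,0],[0,0,0,0,0,0],[0,0,0,0,0,0],[0,0,0,0,0,0]]]'
python3 - <<'E'
from h import *
p,d=arm.snapshot("scene");q=p[190:310,290:450,::-1];cv2.imwrite("pics/c9.png",cv2.resize(q,None,fx=5,fy=5,interpolation=3))
E
```

```text
clock: 30.45
ee_pos: [0.4972, -0.342, 0.0491]
tool_rot: [[-1.0, -0.0, 0.002], [-0.0, 1.0, -0.002], [-0.002, -0.002, -1.0]]
wrist_force: [0.3, 0.2, 0.0]
grip_width: 0.0216
grasp_force: 58.7
```

View pics/c9.png

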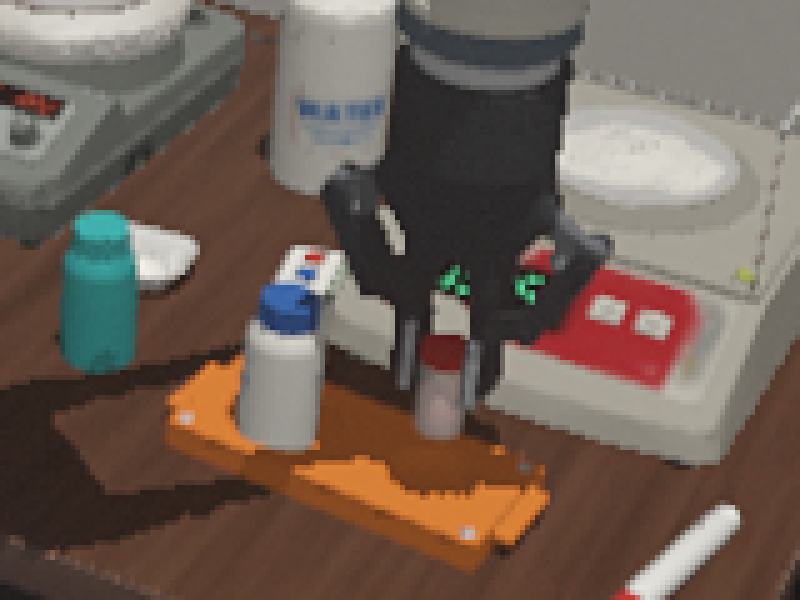

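The red vial is held at crop (440,390) over the narrow pocket, clear of the blue bottle. Lowering.

```bash
python3 -m creep '[[[0.1,0.1,1.5,0,0,0],[0,0,1,0,0,0],[0,0,0.7,0,0,0],[0,0,0.4,0,0,0],[0,0,0.1,0,0,0],[0,0,0,0,0,0],[0,0,0,0,0,0],[0,0,0,0,0,0]]]'
```

```text
clock: 31.5
ee_pos: [0.4959, -0.3407, 0.012]
tool_rot: [[-1.0, -0.0, 0.001], [-0.0, 1.0, -0.0], [-0.001, -0.0, -1.0]]
wrist_force: [-2.1, 2.7, 7.4]
grip_width: 0.0219
grasp_force: 59.2
```

```bash
python3 -m creep '[[[0,0,0,0,0,0],[0,0,0,0,0,0],[0,0,0,0,0,0],[0,0,-1,0,0,0],[0,0,-3,0,0,0],[0,0,-4,0,0,0],[0,0,-4,0,0,0],[0,0,-4,0,0,0],[3,3,0,0,0,0],[3,3,0,0,0,0],[0,3,0,0,0,0],[0,3,0,0,0,0],[0,3,0,0,0,0],[0,3,0,0,0,0],[0,3,0,0,0,0],[0,3,0,0,0,0],[0,0,0,0,0,0],[0,0,0,0,0,0],[0,0,0,0,0,0]]]' 0
python3 - <<'E'
from h import *
p,d=arm.snapshot("scene");q=p[160:310,140:430,::-1];cv2.imwrite("pics/c10.png",cv2.resize(q,None,fx=2.75,fy=2.75,interpolation=3))
k,st,c=blob(p,378,265,0,18,170,90);print(st,c,[px("scene",np.array([.4964,-.3413,z])) for z in(.051,.062)])
q,_=arm.snapshot("top");k,st,c=blob(q,402,230,0,10,180,120);print(st,c,ray("top",*c,.051).round(4))
E
```

```text
clock: 33.88
ee_pos: [0.4354, -0.1014, 0.1705]
tool_rot: [[-1.0, 0.001, 0.0], [0.001, 1.0, -0.0], [-0.0, -0.0, -1.0]]
wrist_force: [0.1, -0.3, 0.4]
grip_width: 0.0425
grasp_force: 0.0
[372 270  11   8  64] [377.234375 273.328125] [array([377.21975446, 271.66756249]), array([377.72164426, 267.76185744])]
[399 227  10   9  72] [403.58333333 230.90277778] [ 0.4956 -0.3399  0.051 ]
```

View pics/c10.png

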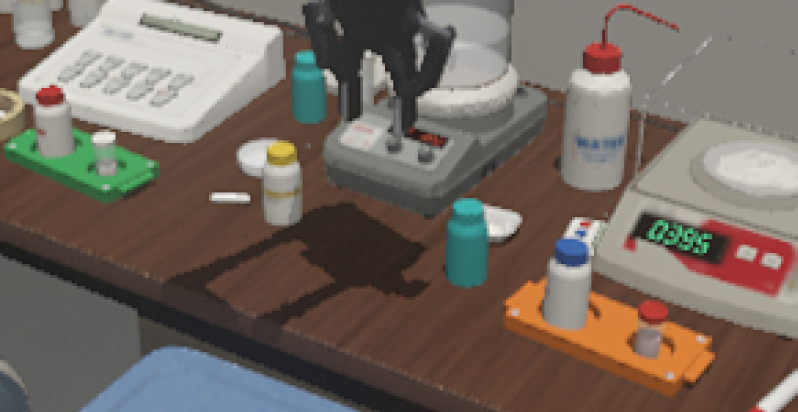

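All four stand upright in their pockets: the red bottle at (53,130) and white vial at (104,155) in green, the blue bottle at (568,285) and red vial at (650,330) in orange. The yellow bottle at (282,185) is where it was, and the gripper is clear.

```bash
python3 -c "
from cell import arm
print(arm.sign_off())"
```

```text
the job is handed in; nothing more can be done
None
```

Both kits are made up and handed in at about 34 s of the 104 s: the last picture shows all four items upright in their pockets and released, with the yellow-capped bottle untouched.

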